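# Load the desiccator: vial into the tray, tray onto the plate, lid on

### The arm

A 6-joint arm with a two-finger parallel gripper is mounted at the origin on the work surface. World frame = base frame: x ahead of the robot, y to its left, z up, the work surface at z = 0. Lengths are in m, angles in rad, forces in N, time in s.
With the tool pointing down it reaches from about 0.275 to 0.825 m from the base axis. Payload 4.9 kg.
Tool frame: the origin (TCP) lies midway between the tips of the shut fingers; the grasp point (between the pads) lies 19 mm behind it (bot.grip_depth is the distance from the TCP to the grasp point, in m); z points along the fingers, y is the line along which they close (so a half turn about z gives the same grasp; the last joint's range is limited). The gripper opens to 85 mm and grips with 20 to 120 N. Pads are 22 mm wide; open, the fingers measure 114 mm over their backs; the gripper's body (76 mm by 85 mm) begins 54 mm behind the grasp point. The pads swing forward as they close: fully open they stand 13 mm farther back than shut.
Start: joints at [-1.29, 0.326, -0.193, 1.052, 0, 1.437], TCP at [0.222, -0.503, 0.231] pointing down, gripper open.
Joint ranges: [-2.65, 2.65], [-0.97, 1.79], [-1.3, 1.35], [-1.93, 2.1], [-1.47, 1.37], [-3.14, 3.14]. Speed limits (rad/s): [2.57, 2.57, 3.14, 3.14, 3.14, 3.14].

### API

Orientations are given as a unit quaternion [w, x, y, z].
In Python, from cell import bot gives the robot as it stands. Calls block until the motion is done:
- bot.move_pose(position, orientation): joint-space move of the TCP to a pose.
- bot.move_linear(position, speed=0.15, rotation=None, until_force=None): straight line of the TCP; rotation=None keeps the orientation; speed is the mean speed in m/s. With until_force (N) it stops when the force on the tool has changed by that much, and returns True; else False.
- bot.goto_joints(angles): joint-space move.
- bot.set_gripper(opening, grasp_force=None): opening from 0.0 (shut) to 1.0 (fully open); grasp_force is the grip in N (None keeps the last); returns when the fingers have stopped.
- bot.wait(seconds).
- bot.solve_ik(position, orientation): joint angles nearest the present ones, or None.
- bot.camera(name): name is "scene" or "top" or "wrist"; returns the picture (480x640x3 uint8, red, green, blue); there is no depth.
- bot.calibration(name): a dict with "mtx" (3x3 intrinsics, pixels), "k1" (the pictures are not rectified: a ray, as slopes to the right and down, at radius r is drawn at 1 + k1 r^2 times it, then the intrinsics apply), "extrinsics" (4x4, takes a point from world to camera coordinates); the wrist camera has in their place "hand_eye" (4x4, takes a point from camera to tool coordinates, whose origin is the TCP and whose axes are the flange's). Camera axes: x right, y down, z forward; pixel columns grow to the right and rows downward; lengths in m; the calibration is good to about 2 mm. A picture is of the moment at which its call begins: read the wrist's pose just before it. calibration takes no time and is no camera call.
A pose or a line that the arm cannot do raises bot.PlanningError and nothing moves.
- bot.close_job(): hands the job in; it is judged then, once.
Trained networks look in the newest picture that a camera, given by its name, has taken for a name from the list of things; names that differ only in an ending like _2 or _b are one class to them, and where a whole thing is asked for, a point or a joint stands for the part that bears it (a point fixed in the world has none). Each returns a list of dicts, best first, with "confidence" (0 to 1); they miss things now and then, are a little off and sometimes report something else, mostly with a low value. They report only what shows in the picture. A call takes as long as a camera call. They do not tell look-alikes from the thing itself.
- bot.search_frame(camera, thing): "bbox" ([left, top, width, height] in pixels, round what is visible of it).
Readings, each from a call of its own:
- bot.read_clock(): time.
- bot.read_joint_positions(): joint angles.
- bot.read_joint_vel(): joint speeds.
- bot.read_joint_efforts(): joint torques, N m.
- bot.read_position(): TCP position.
- bot.read_tool_rot(): TCP orientation.
- bot.read_ft_force(): force on the tool from outside, world axes, zero at the start.
- bot.read_moment(): the same for the moment, N m.
- bot.read_gripper_width(): opening from 0.0 (shut) to 1.0 (fully open).
- bot.read_finger_force(): force on a finger pad.
Only numpy, scipy, OpenCV 4.12 (cv2) and the standard library are available. Lean on these libraries where they do the work, as an engineer would, in place of code of your own. Each camera call takes 0.05 s, during which the arm holds its last target. There are 200 camera calls.

### The job

One sample vial is lying loose on the bench: lay it on its side in the empty end of the open steel tray beside the two porcelain crucibles. Then carry the tray, level so that the crucibles stay standing and nothing falls out, into the open desiccator and set it down flat in the middle of the perforated plate; finally put the desiccator's clear lid on, centred, so that it sits flush on the flange all round. Set things down rather than dropping them, and leave the other things on the bench where they are.

Things in the scene. Friction and masses are not known exactly. Their poses are not given: they have to be found in the camera images.
- vial_center (a point): stray sample vial, amber glass with a black cap, a closed cylinder 18 mm in diameter and 68 mm long, about 30 g, lying on its side on the bench; it rolls when pushed. Point: the middle of the vial, 9 mm above the bench. Axis x runs along the vial towards its cap (y and z may point anywhere round it)
- tray_center (a point): open rectangular stainless steel tray 168 x 68 x 32 mm (outside), walls and floor 2 mm thick, about 0.19 kg. Point: its centre, 16 mm above its underside. x along its length, y across (the 68 mm width, gripped across the outside of the long walls), z up. The crucibles stand in its -x half; its +x half is empty, and the vial fits there lying along x (middle of the vial 41 mm towards +x from the point, 5 mm below the point when lying on the tray's floor)
- crucible1_center (a point): porcelain crucible standing loose in the tray about 58 mm towards the tray's -x from its centre: a white tapered cup, 36 mm across the mouth, 26 mm across the foot, 28 mm high, 28 g. Point: its centre, 14 mm above its foot; z up along its axis
- crucible2_center (a point): the second, identical crucible, standing loose in the tray about 20 mm towards the tray's -x from its centre. Point: its centre, 14 mm above its foot; z up along its axis
- desiccator: base of the open desiccator, white plastic, fixed to the bench, 242 mm in diameter over the flange. Origin: centre of its underside on the bench; z up. Its round well is 205 mm in diameter and 36 mm deep, from the flange's top face (112 mm above the bench) to a white perforated porcelain plate (top 76 mm above the bench)
- plate_center (a point): centre of the top of the perforated plate, 76 mm above the bench; the tray (182 mm across its corners) may lie there in any direction
- flange_center (a point): centre of the desiccator's flat top flange, 112 mm above the bench; flange 205 mm inside and 242 mm outside diameter
- lid_rim (a point): the desiccator's lid: clear plastic dome with a flat flange 242 mm outside and 201 mm inside diameter, hollow below, 90 mm high to the top of the dome, 130 mm with its knob, about 0.5 kg, standing flange down on the bench. Point: centre of the flange's underside; z up. When on, this point coincides with flange_center
- lid_knob (a point): white knob in the middle of the lid's top, an upright cylinder 36 mm in diameter and 32 mm high. Point: the middle of the knob, 114 mm above the flange's underside (16 mm below the knob's top)
- wash_bottle: bystander: white plastic wash bottle, 62 mm in diameter, 163 mm to the top of its cap, with a thin bent spout reaching 206 mm high and 48 mm out along its -x. Origin: centre of its underside
- beaker: bystander: glass beaker 76 mm in diameter, 92 mm high. Origin: centre of its underside
- mortar: bystander: white porcelain mortar 96 mm in diameter with its pestle in it, 87 mm high overall. Origin: centre of its underside
- tongs: bystander: steel crucible tongs lying flat, 220 mm long, 78 mm wide, 9 mm high. Origin: the pivot, on the bench; x along the tongs towards the jaws. Fixed equipment not listed here: along the bench's far edge, from x = 0.83 m, up to 240 mm high; and a bottle 150 mm high and a test tube rack 130 mm high standing more than 0.5 m out to the right and left
Mind the look-alikes: they are no part of the job. Of the things shaped like the part that bears tray_center, the bare steel one is meant. Several things look just like the part that bears vial_center: the one meant starts farthest from the robot's base.

How it is judged:
By the outcome, as a careful person would: the job done as asked, in the order asked, and still so for the second after the job is handed in, with the robot touching nothing.
It also fails if it takes over 72 s, if anything falls off the work surface, if the arm or the gripper's body presses on something with over 40 N, if the wrist force passes 120 N, or if a joint passes its speed limit or range.

## Working session

There is one attempt and no reset: what is moved stays moved. The work goes in short steps, each a Python script; the robot and the scene stay as the last script left them, time stands still between calls to the robot, and variables do not carry over. Pictures are saved under pics/ and viewed, at most 13 in all, crops included, and the job is handed in when it is done.

```bash
mkdir -p pics; ls
cat > h.py <<'E'
import numpy as np, cv2
from cell import bot
def ray(cam,u,v):
    """returns origin, dir in world (or camera->world for wrist)"""
    c=bot.calibration(cam); K=np.array(c["mtx"]); k1=c["k1"]
    d=np.array([(u-K[0,2])/K[0,0],(v-K[1,2])/K[1,1]]); s=d.copy()
    for _ in range(20): s=d/(1+k1*(s@s))
    if cam=="wrist":
        from scipy.spatial.transform import Rotation as R
        p=np.array(bot.read_position()); q=bot.read_tool_rot()
        T=np.eye(4); T[:3,:3]=R.from_quat([q[1],q[2],q[3],q[0]]).as_matrix(); T[:3,3]=p
        W=T@np.array(c["hand_eye"])
    else: W=np.linalg.inv(np.array(c["extrinsics"]))
    return W[:3,3],W[:3,:3]@np.array([s[0],s[1],1.])
def at(cam,u,v,z):
    o,d=ray(cam,u,v); return o+d*(z-o[2])/d[2]
def save(cam,name):
    im=bot.camera(cam); cv2.imwrite(f"pics/{name}.png",cv2.cvtColor(im,cv2.COLOR_RGB2BGR)); return im
def down(yaw):
    # tool z down; tool x at angle yaw in world, y at yaw-90
    return [0.0,np.cos(yaw/2),np.sin(yaw/2),0.0]
E
python3 - <<'E'
from h import *
print(bot.read_clock(),bot.read_tool_rot())
for c in ["top","scene"]:
    save(c,c+"0")
    print(c,np.round(np.linalg.inv(bot.calibration(c)["extrinsics"])[:3,3],2))
    for t in ["vial_center","tray_center","crucible1_center","desiccator","lid_rim","lid_knob","wash_bottle","beaker","mortar","tongs"]:
        for r in bot.search_frame(c,t):
            b=r["bbox"]; print(t,np.round(b),round(r["confidence"],2),np.round(at(c,b[0]+b[2]/2,b[1]+b[3]/2,0.01),3))
print(bot.calibration("wrist")["hand_eye"],bot.read_clock())
E
```

```text
pics
0.0 [-8.82694522e-04  9.78570062e-01  2.05912229e-01 -8.87782764e-05]
top [ 0.27 -0.02  1.26]
vial_center [229. 168.  19.  15.] 0.71 [0.661 0.221 0.01 ]
tray_center [164. 316.  67.  45.] 0.81 [0.196 0.307 0.01 ]
tray_center [156. 228.  46.  63.] 0.71 [0.411 0.375 0.01 ]
desiccator [278. 176.  91.  86.] 0.69 [ 0.538 -0.028  0.01 ]
lid_rim [394. 221.  88.  85.] 0.77 [ 0.419 -0.351  0.01 ]
lid_knob [401. 220.  79.  84.] 0.96 [ 0.424 -0.361  0.01 ]
lid_knob [274. 171.  94.  92.] 0.24 [ 0.542 -0.022  0.01 ]
wash_bottle [379. 142.  28.  46.] 0.94 [ 0.705 -0.227  0.01 ]
beaker [235. 269.  30.  30.] 0.73 [0.346 0.172 0.01 ]
mortar [351. 272.  35.  33.] 0.61 [ 0.344 -0.158  0.01 ]
tongs [278. 132.  73.  23.] 0.8 [0.762 0.004 0.01 ]
scene [1.22 0.57 0.83]
vial_center [355. 321.  16.  31.] 0.73 [0.568 0.194 0.01 ]
vial_center [338. 362.  20.  30.] 0.7 [0.67 0.23 0.01]
tray_center [455. 299.  46.  74.] 0.78 [0.421 0.374 0.01 ]
tray_center [455. 239.  77.  58.] 0.55 [0.199 0.311 0.01 ]
crucible1_center [471. 341.  21.  14.] 0.64 [0.446 0.394 0.01 ]
crucible1_center [285. 193.  39.  26.] 0.52 [ 0.279 -0.192  0.01 ]
lid_rim [180. 163.  89.  75.] 0.56 [ 0.398 -0.379  0.01 ]
lid_knob [180. 167.  91.  73.] 0.62 [ 0.404 -0.369  0.01 ]
wash_bottle [167. 208.  34.  77.] 0.96 [ 0.602 -0.307  0.01 ]
beaker [390. 235.  36.  50.] 0.56 [0.3  0.14 0.01]
mortar [284. 195.  40.  22.] 0.61 [ 0.279 -0.194  0.01 ]
tongs [182. 321.  98.  58.] 0.72 [0.761 0.014 0.01 ]
[[-4.88439109e-04 -9.65142434e-01 -2.61724749e-01  6.64862534e-02]
 [ 9.99999869e-01 -4.32155433e-04 -2.72605093e-04 -8.36660770e-04]
 [ 1.49996970e-04 -2.61724848e-01  9.65142519e-01 -1.42639979e-01]
 [ 0.00000000e+00  0.00000000e+00  0.00000000e+00  1.00000000e+00]] 1.1
```

Run:
```python
import cv2
a=cv2.imread("pics/top0.png")[120:380,140:500]
cv2.imwrite("pics/c1.png",cv2.resize(a,(800,578),interpolation=cv2.INTER_CUBIC))
```

```text
(no output)
```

View pics/c1.png

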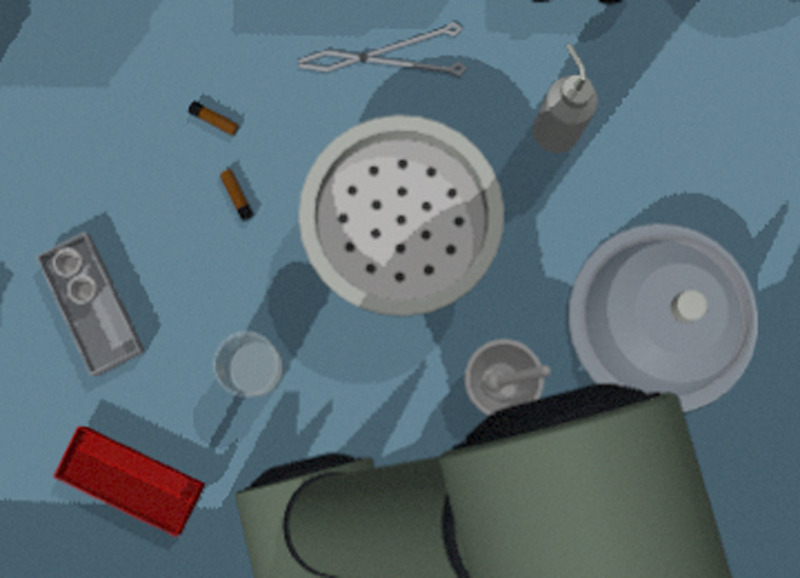

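View pics/scene0.png

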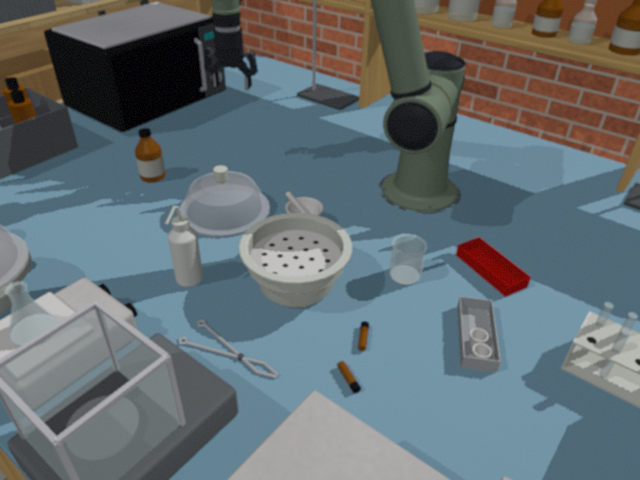

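Vials in the top view: A at full-frame (236,173), about (0.66,0.22), r≈0.70, and B at (246,207), about (0.57,0.19), r≈0.60. A is farther, so it is the one meant. The steel tray is at (179,259) with the crucibles at its upper-left end; the red tray is a look-alike. Next, closer wrist looks.

```bash
cat >> h.py <<'E'
def best(p,yaw):
    """pick half-turn with less joint travel"""
    c=[]
    for y in (yaw,yaw+np.pi):
        j=bot.solve_ik(p,down(y))
        if j is not None: c.append((abs(j[5]),y))
    return min(c)[1]
E
python3 - <<'E'
from h import *
print(bot.calibration("wrist")["mtx"])
a=at("top",227.3,168.6,.009);b=at("top",247.1,179.9,.009); va=np.arctan2(*(a-b)[1::-1]); print("vial",a,b,va)
t0=at("top",140+89/2.222,120+248/2.222,.02);t1=at("top",140+91/2.222,120+305/2.222,.02)
# tray axis from crop: short end mid (64,245) -> (118,360)
e0=at("top",140+64/2.222,120+245/2.222,.032);e1=at("top",140+118/2.222,120+360/2.222,.032)
ta=np.arctan2(*(e1-e0)[1::-1]); tc=(e0+e1)/2; print("tray",tc,ta,np.linalg.norm(e1-e0))
d=at("top",140+401.5/2.222,120+215.5/2.222,.112); print("des",d)
for n,p,y in [("des",[d[0],d[1],.40],0),("tray",[tc[0],tc[1],.24],ta),("vial",[(a+b)[0]/2,(a+b)[1]/2,.2],va)]:
    y=best(p,y); bot.move_pose(p,down(y)); save("wrist","w_"+n)
    print(n,y,np.round(bot.read_joint_positions(),2),bot.read_clock())
    for t in {"des":["desiccator"],"tray":["tray_center","crucible1_center"],"vial":["vial_center"]}[n]:
        for r in bot.search_frame("wrist",t):
            b_=r["bbox"]; print(t,np.round(b_),round(r["confidence"],2),np.round(at("wrist",b_[0]+b_[2]/2,b_[1]+b_[3]/2,{"des":.112,"tray":.032,"vial":.009}[n]),4))
ims=[cv2.resize(cv2.imread(f"pics/w_{n}.png"),(400,300)) for n in ("des","tray","vial")]
cv2.imwrite("pics/m1.png",np.vstack([np.hstack(ims[:2]),np.hstack([ims[2],ims[2]*0])]))
E
```

```text
[[395.24568712   0.         313.48067667]
 [  0.         395.24568712 239.78802291]
 [  0.           0.           1.        ]]
vial [0.6800249  0.25394552 0.009     ] [0.6471624 0.1942521 0.009    ] 1.0675530194164933
tray [0.41808315 0.36320787 0.032     ] -2.634620707530962 0.1627543313921457
des [ 0.52003483 -0.02071946  0.112     ]
des 3.141592653589793 [-0.18  0.22  0.09  1.44 -0.   -0.18] 3.275
desiccator [204.  85. 220. 219.] 0.9 [ 0.5183 -0.0202  0.112 ]
tray -2.634620707530962 [ 0.58  0.33 -0.17  1.08 -0.    0.07] 4.95
tray_center [280. 117.  82. 184.] 0.9 [0.4161 0.3697 0.032 ]
tray_center [359.   0. 116.  62.] 0.71 [0.2486 0.366  0.032 ]
crucible1_center [302. 254.  37.  36.] 0.91 [0.4687 0.3984 0.032 ]
vial 4.209145673006287 [ 0.22  0.63  0.22  1.16  0.   -0.85] 6.2
vial_center [298. 177.  24.  81.] 0.91 [0.6674 0.2284 0.009 ]
vial_center [367.  77.  63.  86.] 0.7 [0.5651 0.1925 0.009 ]
```

View pics/m1.png

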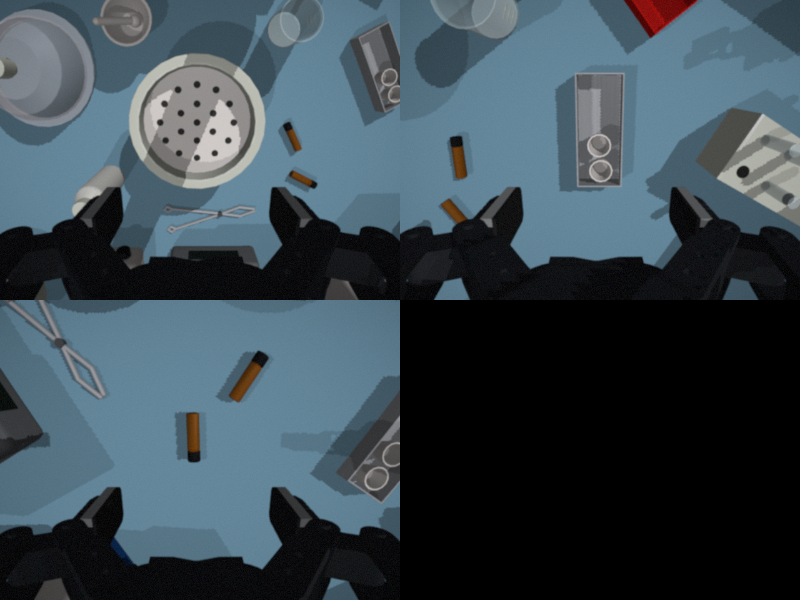

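```bash
python3 - <<'E'
import re
s=open("h.py").read()
s=s.replace('def ray(cam,u,v):','POSE=None\ndef ray(cam,u,v):').replace('p=np.array(bot.read_position()); q=bot.read_tool_rot()','p,q=POSE if POSE else (np.array(bot.read_position()),bot.read_tool_rot())')
open("h.py","w").write(s)
E
cat > m.py <<'E'
import h; from h import *
im=cv2.imread("pics/w_vial.png"); hsv=cv2.cvtColor(im,cv2.COLOR_BGR2HSV)
roi=np.zeros(im.shape[:2],np.uint8); roi[165:270,285:335]=1
m=((hsv[...,0]<25)&(hsv[...,1]>120)|(hsv[...,2]<45)).astype(np.uint8)*roi
n,l,st,c=cv2.connectedComponentsWithStats(m); k=1+np.argmax(st[1:,4]); ys,xs=np.where(l==k)
r=cv2.minAreaRect(np.c_[xs,ys].astype(np.float32)); print(r)
bp=cv2.boxPoints(r); bp=bp[np.argsort(bp[:,1])]; e0=bp[:2].mean(0); e1=bp[2:].mean(0)
a=at("wrist",*e1,.009); b=at("wrist",*e0,.009)
print("vial",(a+b)/2,np.arctan2(*(a-b)[1::-1]),np.linalg.norm(a-b))
im2=cv2.imread("pics/w_tray.png")
g=np.hstack([cv2.resize(im[165:275,260:360],(400,440),interpolation=cv2.INTER_CUBIC),cv2.resize(im2[105:315,270:375],(220,440),interpolation=cv2.INTER_CUBIC)])
cv2.imwrite("pics/m2.png",g)
h.POSE=(np.array([0.41808315,0.36320787,.24]),down(-2.634620707530962))
C=[at("wrist",*p,.032) for p in [(281,117.5),(361,117.5),(355,300.5),(283,300.5)]]
print(np.round(C,4),np.mean(C,0)); mt=(C[0]+C[1])/2; mb=(C[2]+C[3])/2
print("trayyaw (+x=top)",np.arctan2(*(mt-mb)[1::-1]),np.linalg.norm(mt-mb),np.linalg.norm(C[0]-C[1]),np.linalg.norm(C[2]-C[3]))
# desiccator circle
d=cv2.imread("pics/w_des.png"); h.POSE=(np.array([0.52003483,-0.02071946,.40]),down(np.pi))
hs=cv2.cvtColor(d,cv2.COLOR_BGR2HSV); mm=(hs[...,1]<60).astype(np.uint8); mm[:80]=0; mm[310:]=0; mm[:,:200]=0; mm[:,430:]=0
cs,_=cv2.findContours(cv2.morphologyEx(mm,cv2.MORPH_OPEN,np.ones((5,5))),cv2.RETR_EXTERNAL,cv2.CHAIN_APPROX_NONE); cn=max(cs,key=cv2.contourArea)[:,0]
P=np.array([at("wrist",*p,.112)[:2] for p in cn])
from scipy.optimize import least_squares
s=least_squares(lambda x:np.hypot(P[:,0]-x[0],P[:,1]-x[1])-x[2],[.52,-.02,.12],loss="soft_l1",f_scale=.002); print("des",s.x,len(P),np.median(abs(s.fun)))
E
python3 m.py
```

```text
((308.8227844238281, 219.5057373046875), (77.34686279296875, 18.699949264526367), 88.15238952636719)
vial [0.66982318 0.23063399 0.009     ] 1.0969214547069464 0.06839624581985718
[[0.3628 0.3014 0.032 ]
 [0.3297 0.3611 0.032 ]
 [0.4772 0.4422 0.032 ]
 [0.5107 0.3817 0.032 ]] [0.42009328 0.37159992 0.032     ]
trayyaw (+x=top) -2.641708588801721 0.16836717876866172 0.06819825675632353 0.06914483279008454
des [ 0.52631098 -0.01868989  0.12060029] 624 0.0003639805894289361
```

View pics/m2.png

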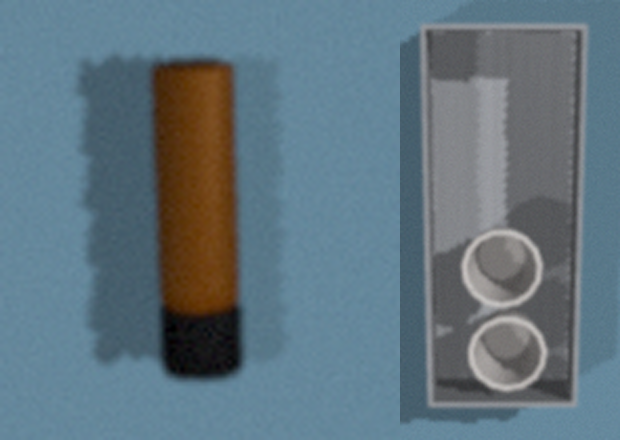

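The crop shows an amber vial with its black cap at the bottom, matching 68 mm length. The tray's empty half is the top, with both crucibles standing at the bottom. Picking the vial.

```bash
cat >> h.py <<'E'
TC=np.array([0.42009,0.37160]); TY=-2.6417; DES=np.array([0.5263,-0.0187])
E
python3 - <<'E'
from h import *
v=[0.6698,0.2306]; y=1.0969+np.pi
bot.set_gripper(0.5,25)
bot.move_pose([*v,.06],down(y))
print(bot.move_linear([*v,.004],speed=.08,until_force=8), bot.read_position())
bot.set_gripper(0.0,25); print(bot.read_gripper_width(),bot.read_finger_force())
bot.move_linear([*v,.12],speed=.2); print(bot.read_gripper_width(),bot.read_finger_force())
t=TC+.041*np.array([np.cos(TY),np.sin(TY)])
bot.move_pose([*t,.12],down(TY)); save("wrist","w3"); print(bot.read_clock(),bot.read_ft_force(),bot.read_position())
E
```

```text
False [0.67012838 0.23065867 0.00418635]
0.1948050683454944 25.108773708343506
0.19616792113833298 24.921748638153076
10.5167 [ 0.18926588 -0.71949162  0.22598645] [0.38529116 0.35193005 0.1197835 ]
```

View pics/w3.png

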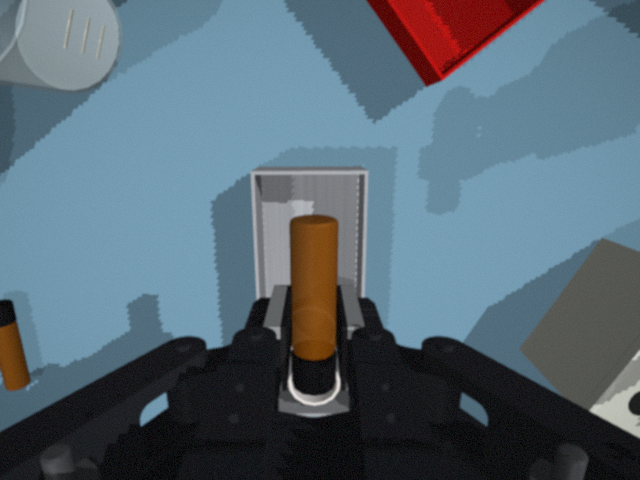

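Run:
```python
from h import *
e=at("wrist",310,172,.031); u=np.array([np.cos(TY),np.sin(TY)]); n=np.array([-u[1],u[0]])
print("end rel",(e[:2]-TC)@u,(e[:2]-TC)@n)
t=TC+.0425*u
bot.move_linear([*t,.05],speed=.15)
print(bot.move_linear([*t,.0062],speed=.04,until_force=3),bot.read_position(),bot.read_ft_force())
bot.set_gripper(0.31); print(bot.read_gripper_width())
bot.move_linear([*t,.14],speed=.15)
bot.set_gripper(1.0)
bot.move_pose([*TC,.22],down(TY)); save("wrist","w4"); print(bot.read_clock())
```

```text
end rel 0.0836281379342316 0.0017600553424361532
True [0.38243633 0.35097759 0.0067575 ] [-5.83012027e-01  2.14908121e-03  5.69499702e+00]
0.30993963654790696
14.5667
```

View pics/w4.png

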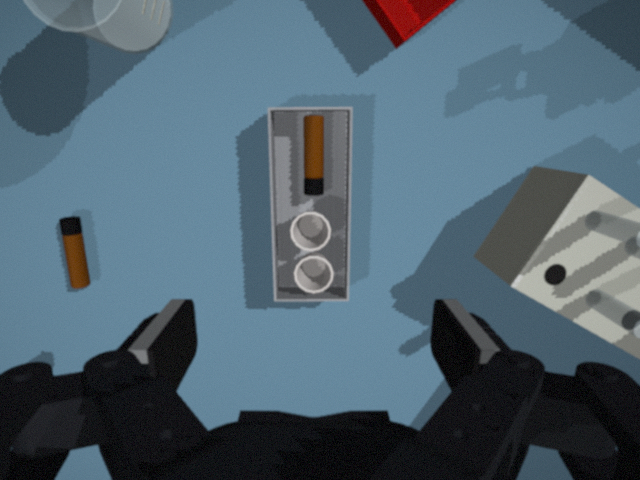

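Vial lies on the tray floor at (313,153) along the tray; crucibles stand at (311,231) and (314,274). Now grip the tray.

Run:
```python
import h; from h import *
from scipy.optimize import least_squares
d=cv2.imread("pics/top0.png"); hs=cv2.cvtColor(d,cv2.COLOR_BGR2HSV); mm=(hs[...,1]<60).astype(np.uint8); k=np.zeros_like(mm); k[168:266,270:372]=1; mm*=k
cs,_=cv2.findContours(cv2.morphologyEx(mm,cv2.MORPH_OPEN,np.ones((3,3))),cv2.RETR_EXTERNAL,cv2.CHAIN_APPROX_NONE); cn=max(cs,key=cv2.contourArea)[:,0]
P=np.array([at("top",*p,.112)[:2] for p in cn])
s=least_squares(lambda x:np.hypot(P[:,0]-x[0],P[:,1]-x[1])-x[2],[.52,-.02,.12],loss="soft_l1",f_scale=.002); print("des top",s.x,np.median(abs(s.fun)))
C=np.array([at("wrist",*p,.032) for p in [(269,107.5),(352,107.5),(349,300),(274.5,300)]]); c=C.mean(0)[:2]
mt=(C[0]+C[1])/2; mb=(C[2]+C[3])/2; y=np.arctan2(*(mt-mb)[1::-1]); print("tray",c,y)
c=(c+TC)/2; y=(y+TY)/2; u=np.array([np.cos(y),np.sin(y)]); g=c-.003*u
bot.move_linear([*g,.09],speed=.2,rotation=down(y))
print(bot.move_linear([*g,.0],speed=.08,until_force=6),bot.read_position())
bot.set_gripper(0.6,45); print(bot.read_gripper_width(),bot.read_finger_force(),bot.read_ft_force())
bot.move_linear([*g,.03],speed=.05); bot.wait(.1)
print(bot.read_gripper_width(),bot.read_ft_force(),bot.read_moment(),y,g,bot.read_clock()); save("wrist","w5");
```

```text
des top [ 0.52370583 -0.01910785  0.12034658] 0.0005744965486174855
tray [0.41772328 0.36895422] -2.6372824473699303
False [0.42198261 0.37204476 0.0005399 ]
0.7891383364401691 51.748985052108765 [-0.24854373 -1.38864795  5.94022854]
0.7894375701273799 [ 0.24091115  0.0975515  -3.57363852] [-0.01703156 -0.01676932 -0.07803476] -2.6394912236849652 [0.42153636 0.37172092] 17.8
```

View pics/w5.png

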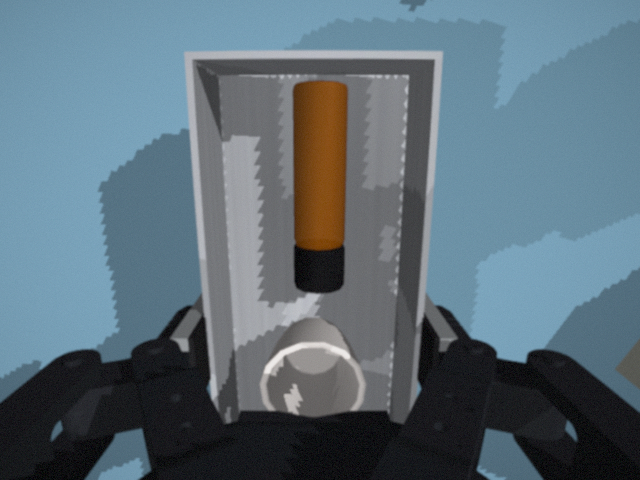

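Tray is lifted level, with the vial and crucibles in place. Carrying it in.

```bash
sed -i 's/DES=.*/DES=np.array([0.5252,-0.0189])/' h.py
python3 - <<'E'
from h import *
y=-2.6394912; u=np.array([np.cos(y),np.sin(y)]); n=np.array([-u[1],u[0]])
p=np.array(bot.read_position()); e=at("wrist",314,52,p[2]+.032)[:2]-p[:2]
off=e@u-.084; print("tray centre rel tcp along",off,"across",e@n)
off=(off+.002)/2
g=DES-off*u
bot.move_linear([p[0],p[1],.17],speed=.12)
bot.move_linear([*g,.17],speed=.14)
save("wrist","w6"); print(bot.read_clock(),bot.read_position())
bot.move_linear([*g,.09],speed=.1)
print(bot.move_linear([*g,.074],speed=.02,until_force=4),bot.read_position(),bot.read_ft_force())
save("wrist","w7"); save("scene","s7"); print(bot.read_clock())
a=cv2.imread("pics/w6.png");b=cv2.imread("pics/w7.png");cv2.imwrite("pics/m3.png",np.hstack([cv2.resize(a,(400,300)),cv2.resize(b,(400,300))]))
E
```

```text
tray centre rel tcp along 0.0020260370776393477 across -0.0009594575934103294
22.25 [ 0.52689213 -0.01759239  0.17000824]
True [ 0.52682355 -0.01793096  0.07688684] [-0.68318737 -0.15800972  5.00892186]
23.9417
```

View pics/m3.png

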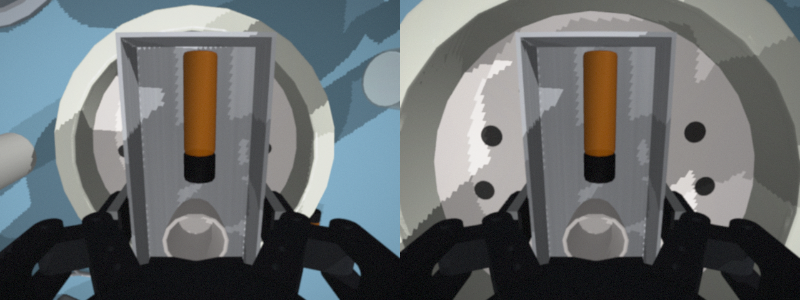

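Run:
```python
from h import *
p=np.array(bot.read_position())
bot.set_gripper(1.0); print(bot.read_gripper_width(),bot.read_ft_force())
bot.move_linear([p[0],p[1],.25],speed=.15); bot.move_linear([p[0],p[1],.33],speed=.25); save("wrist","w8")
# lid look
K=np.array([.41,-.34]); o=at("top",140+690/2.222,120+305/2.222,.13); print("knob top",o)
pt=[o[0],o[1],.36]; bot.move_pose(pt,down(best(pt,0))); save("wrist","w9"); print(bot.read_position(),bot.read_tool_rot(),bot.read_clock())
for t in ["lid_knob","lid_rim"]:
    for r in bot.search_frame("wrist",t): print(t,np.round(r["bbox"]),r["confidence"])
a=cv2.imread("pics/w8.png");b=cv2.imread("pics/w9.png");cv2.imwrite("pics/m4.png",np.hstack([cv2.resize(a,(400,300)),cv2.resize(b,(400,300))]))
```

```text
1.0039757746575573 [-0.89329605 -0.09061209 -0.09578136]
knob top [ 0.4203044  -0.35293919  0.13      ]
[ 0.42089051 -0.35182365  0.35979175] [-4.45958525e-05 -9.58344769e-04  9.99999483e-01  3.37616983e-04] 27.4667
lid_knob [215.  89. 192. 192.] 0.66
lid_knob [600. 318.  40.  31.] 0.2
lid_rim [215.  88. 191. 192.] 0.8
```

View pics/m4.png

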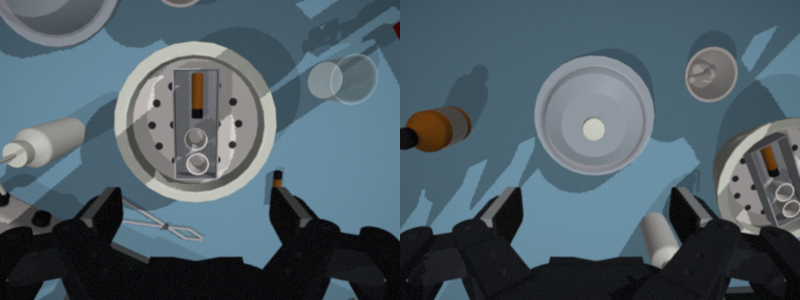

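The tray sits flat and central on the plate with the vial and both crucibles in place. The lid is at about (310,184) in the second picture, with its knob at (310,205). Measuring the lid and re-fitting the flange.

```bash
cat > f.py <<'E'
import h; from h import *
from scipy.optimize import least_squares
def fit(mask,z,cam="wrist"):
    cs,_=cv2.findContours(mask,cv2.RETR_EXTERNAL,cv2.CHAIN_APPROX_NONE); cn=cv2.convexHull(max(cs,key=cv2.contourArea))[:,0]
    P=np.array([at(cam,*p,z)[:2] for p in cn])
    s=least_squares(lambda x:np.hypot(P[:,0]-x[0],P[:,1]-x[1])-x[2],[*P.mean(0),.1],loss="soft_l1",f_scale=.002)
    return s.x,np.median(abs(s.fun)),len(P)
E
python3 - <<'E'
from f import *
d=cv2.imread("pics/w9.png"); hs=cv2.cvtColor(d,cv2.COLOR_BGR2HSV)
m=((hs[...,1]<72)&(hs[...,2]>60)).astype(np.uint8); k=np.zeros_like(m); k[80:290,205:420]=1
m=cv2.morphologyEx(m*k,cv2.MORPH_OPEN,np.ones((5,5)))
print("rim",fit(m,.004))
kk=np.zeros_like(m); kk[180:230,285:335]=1
kn=((d.min(2)>165)).astype(np.uint8)*kk; ys,xs=np.where(kn); print("knob px",xs.mean(),ys.mean(),xs.size,d[205,310]); print("knob top",fit(kn,.13))
v=np.hstack([d[80:290,205:420],cv2.cvtColor(m[80:290,205:420]*255,cv2.COLOR_GRAY2BGR)]); print(hs[184,260],hs[300,310])
h.POSE=(np.array([0.52682,-0.0179,.33]),down(-2.6395))
d=cv2.imread("pics/w8.png"); hs=cv2.cvtColor(d,cv2.COLOR_BGR2HSV); m=(hs[...,1]<60).astype(np.uint8); k=np.zeros_like(m); k[60:330,180:445]=1
m=cv2.morphologyEx(m*k,cv2.MORPH_OPEN,np.ones((7,7))); print("des",fit(m,.112))
E
```

```text
rim (array([ 0.42417681, -0.35480292,  0.12263915]), np.float64(0.00020316812096664305), 56)
knob px 309.8931937172775 207.08062827225132 955 [190 201 199]
knob top (array([ 0.42355327, -0.35430271,  0.01667774]), np.float64(0.00017001549863208607), 21)
[104  25 154] [100  92 114]
des (array([ 0.52529732, -0.01932334,  0.12081691]), np.float64(0.00015317300227574854), 76)
```

Run:
```python
from h import *
print(at("top",391,184,0))
k=[.4240,-.3545]; q=down(np.pi)
bot.set_gripper(0.85)
bot.move_linear([*k,.17],speed=.25,rotation=q)
print(bot.move_linear([*k,.098],speed=.08,until_force=8),bot.read_position())
bot.set_gripper(0.2,60); print(bot.read_gripper_width(),bot.read_finger_force(),bot.read_ft_force())
p=bot.read_position()
bot.move_linear([*k,.13],speed=.05); bot.wait(.1); print(bot.read_ft_force(),bot.read_gripper_width())
bot.move_linear([*k,.33],speed=.15)
D=[.5256,-.0190]
bot.move_linear([*D,.33],speed=.15); print(bot.read_position(),bot.read_clock(),bot.read_ft_force(),bot.read_moment())
save("wrist","w10"); save("scene","s10")
a=cv2.imread("pics/w10.png");b=cv2.imread("pics/s10.png");cv2.imwrite("pics/m5.png",np.hstack([cv2.resize(a,(400,300)),b[100:340,120:440][:, :, :].repeat(1,0) if 0 else cv2.resize(b[80:320,120:440],(400,300))]))
```

```text
[ 0.64830096 -0.22290504  0.        ]
False [ 0.42434554 -0.35484829  0.09849655]
0.4068536068224176 59.7197824716568 [-2.06524006  0.20267951  4.85021884]
[ 0.57755264 -0.27437809 -5.35138091] 0.40437421264108947
[ 0.52552168 -0.01953112  0.32999124] 35.1 [-0.75017711 -0.07080746 -6.29215005] [ 0.03306353  0.00741651 -0.03612974]
```

View pics/m5.png

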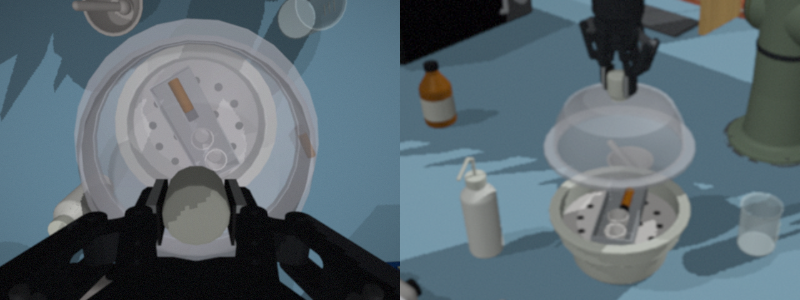

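Run:
```python
from f import *
D=[.5256,-.0190]
bot.move_linear([*D,.222],speed=.12)
print(bot.move_linear([*D,.2085],speed=.02,until_force=4),bot.read_position(),bot.read_ft_force())
bot.set_gripper(0.85); print(bot.read_ft_force())
bot.move_linear([*D,.30],speed=.12); bot.move_linear([*D,.42],speed=.25); save("wrist","w11"); save("scene","s11"); print(bot.read_clock())
im=cv2.imread("pics/w11.png"); s=cv2.imread("pics/s11.png")
cv2.imwrite("pics/m6.png",np.hstack([cv2.resize(im[50:330,180:460],(400,400)),cv2.resize(s[180:320,220:360],(400,400))]))
hs=cv2.cvtColor(im,cv2.COLOR_BGR2HSV); m=(hs[...,1]<72).astype(np.uint8); k=np.zeros_like(m); k[70:310,200:430]=1
m=cv2.morphologyEx(m*k,cv2.MORPH_OPEN,np.ones((7,7))); print("rim",fit(m,.118))
```

```text
True [ 0.52553454 -0.01890566  0.21080439] [0.11773144 0.04603416 4.6304899 ]
[-0.22871536 -0.62258258  0.00481797]
38.9083
rim (array([ 0.52353287, -0.01768492,  0.12164202]), np.float64(0.0002503382060585063), 59)
```

View pics/m6.png

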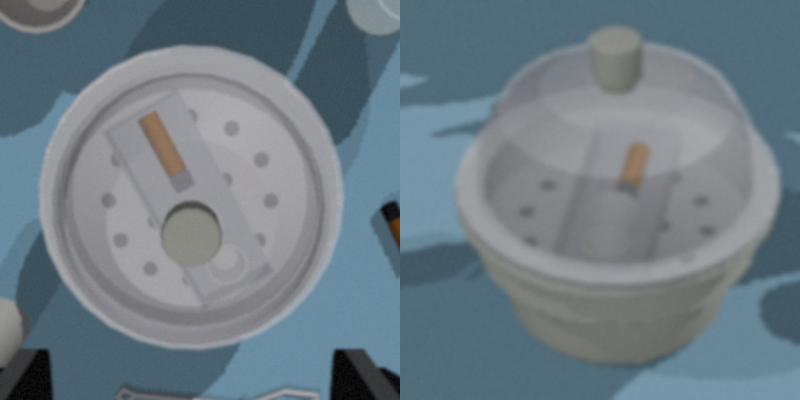

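Run:
```python
from f import *
bot.move_pose([.35,-.2,.42],down(np.pi)); im=cv2.cvtColor(bot.camera("top"),cv2.COLOR_RGB2BGR); cv2.imwrite("pics/t12.png",im)
for n,d in (("before",cv2.imread("pics/top0.png")),("after",im)):
    hs=cv2.cvtColor(d,cv2.COLOR_BGR2HSV); m=(hs[...,1]<60).astype(np.uint8); k=np.zeros_like(m); k[165:266,268:374]=1
    m=cv2.morphologyEx(m*k,cv2.MORPH_OPEN,np.ones((3,3))); print(n,fit(m,.112,"top"),fit(m,.118,"top"))
h.POSE=(np.array([.5256,-.0190,.42]),down(np.pi)); d=cv2.imread("pics/w11.png"); k=np.zeros(d.shape[:2],np.uint8); k[190:240,288:340]=1
hs=cv2.cvtColor(d,cv2.COLOR_BGR2HSV); m=((hs[...,0]<60)&(hs[...,1]>8)).astype(np.uint8)*k
print("knob top",fit(cv2.morphologyEx(m,cv2.MORPH_OPEN,np.ones((3,3))),.242)); print(bot.read_clock())
for s,f in (("b",cv2.imread("pics/top0.png")),("a",im)): cv2.imwrite(f"pics/x{s}.png",cv2.resize(f[160:270,260:380],(400,367),interpolation=cv2.INTER_CUBIC))
cv2.imwrite("pics/m7.png",np.hstack([cv2.imread("pics/xb.png"),cv2.imread("pics/xa.png")]))
```

```text
before (array([ 0.52360817, -0.0191357 ,  0.12137775]), np.float64(0.000301652177908146), 39) (array([ 0.52226003, -0.01912269,  0.12074229]), np.float64(0.00030012560854794645), 39)
after (array([ 0.52421658, -0.01848417,  0.12214104]), np.float64(0.0001509025163424771), 39) (array([ 0.52286522, -0.01847451,  0.12150159]), np.float64(0.00015014179520979332), 39)
knob top (array([ 0.524475  , -0.01820943,  0.01740648]), np.float64(0.0003349406391881006), 23)
39.95
```

View pics/m7.png

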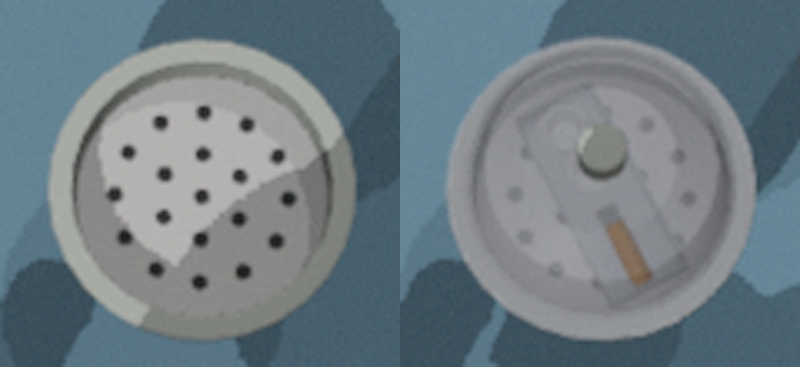

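The two top views agree to about 1 mm, so the lid is centred and flush.

```bash
python3 -c "
from h import *
print(bot.close_job())"
```

```text
the job is handed in; nothing more can be done
None
```

The job is done and handed in at about 40 s of the 72 s allowed: the vial lies in the steel tray with both crucibles standing when last clearly seen, the tray is flat and central on the plate, and the lid sits flush on the flange, centred to about 1 mm.

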